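Set the polarimeter analyser to 30 degrees

ROBOT

A 6-joint arm with a two-finger parallel gripper is mounted at the origin on the work surface. World frame = base frame: x ahead of the robot, y to its left, z up, the work surface at z = 0. Lengths are in m, angles in degrees, forces in N, time in s.
With the tool pointing down it reaches from about 0.4 to 0.825 m from the base axis. Payload 7 kg.
Tool frame: the origin (TCP) lies at the very end of the fingers, on their centre line; the grasp point (between the pads) lies 19 mm behind it; y points along the fingers, x is the direction in which the jaws open and shut, and the axes are right-handed (so a half turn about y gives the same grasp; the last joint's range is limited). The gripper opens to 88 mm and grips with 3 to 60 N. Pads are 19 mm wide; open, the fingers measure 130 mm over their backs; the gripper's body (78 mm by 193 mm) begins 47 mm behind the grasp point.
Start: joints at [-52.191, 20.546, 0.682, 0, -70.136, -16.507], TCP at [0.245, -0.629, 0.227] pointing down, gripper open.
Joint ranges: [-176.03, 176.03], [-82.01, 121.73], [-58.28, 71.71], [-173.87, 95.51], [-174.79, -0.11], [-173.66, 173.66]. Speed limits (degrees/s): [136.94, 136.94, 172.46, 180, 180, 180].

INTERFACE

Orientations are given as [roll, pitch, yaw] about the fixed x, y, z axes, in that order (R = Rz(yaw) Ry(pitch) Rx(roll)).
In Python, from plant import ctrl gives the robot as it stands.
- The arm moves only by the shell command python3 -m crank 'ROWS'. ROWS is JSON, a list that holds one entry, the list of rows, each a list of 5 numbers: the closure, from -1 (fully open) to 1 (shut), then the shift along the tool's x, y, z in mm, then the turn about the tool's y in rad. In form: [[[claw, x, y, z, turn], ...]]. A call has 1 to 12 rows; each row is the pose to reach, as a shift and turn from the pose commanded when the call began, along the tool's axes at that moment; what a row does not reach only later rows make up. A row lasts 1/8 s, in which the tool goes at most 62.5 mm and 10.7 degrees, less where a joint would pass 70% of its speed; a pose out of reach is approached as far as the arm can. A call with a gripper value outside its range is refused whole. The fingers move at their own pace and stop on an object; the grip force is fixed at half the most. Time passes only in rows, so rows that repeat a pose let the fingers close. It gives the time, the measured TCP pose, the force and the opening at its end, in the units of the state.
- ctrl.get_obs(): the state, without advancing time (a new reading comes with each control period).
- ctrl.snapshot(name): name is "scene" or "side" or "wrist"; returns the picture (480x640x3 uint8, red, green, blue); there is no depth.
- ctrl.camera_model(name): a dict with "fx", "fy", "cx", "cy" (pixels), "dist_coeffs" ([k1, k2, p1, p2, k3] as OpenCV has them; the pictures are not rectified), "origin" and "orientation" of the camera in the world; the wrist camera has in their place "hand_eye" (4x4, takes a point from camera to tool coordinates, whose origin is the TCP and whose axes are the tool frame's). Camera axes: x right, y down, z forward; pixel columns grow to the right and rows downward; lengths in m; the calibration is good to about 2 mm. A picture is of the moment at which its call begins: read the wrist's pose just before it. camera_model takes no time and is no camera call.
- ctrl.close_job(): hands the job in, once; it reports no verdict.
Trained networks look in the newest picture that a camera, given by its name, has taken for a name from the list of things; names that differ only in an ending like _2 or _b are one class to them, and where a whole thing is asked for, a point or a joint stands for the part that bears it (a point fixed in the world has none). Each returns a list of dicts, best first, with "confidence" (0 to 1); they miss things now and then, are a little off and sometimes report something else, mostly with a low value. They report only what shows in the picture. A call takes as long as a camera call.
- ctrl.find_in(camera, name): "extent" ([left, top, width, height] in pixels, round what is visible of it).
The state is a dict: "clock": time; "joint_pos": joint angles; "qvel": joint speeds; "tau": joint torques, N m; "tool_pos": TCP position; "orientation": TCP orientation; "force": force on the tool from outside, world axes, zero at the start; "moment": the same for the moment, N m; "opening": finger opening in m.
Only numpy, scipy, OpenCV 4.12 (cv2) and the standard library are available. Lean on these libraries where they do the work, as an engineer would, in place of code of your own. Each camera call takes 0.05 s, during which the arm holds its last target.

TASK

Get the polarimeter ready for a reading: press the white lamp button on its console all the way in and let it come up again, then push the lever of the analyser ring gently round to the 30 degree mark, the first long mark clockwise of the broad zero mark as seen from above, so that the lever's rod lies over that mark. Only push with the fingertips; leave the glassware and vials standing where they are, and finish with the hand clear.

Things in the scene. Friction and masses are not known exactly. Their poses are not given: they have to be found in the camera images.
- polarimeter: Upright bench polarimeter, fixed, yawed up to 14 degrees. White console 180 mm deep (x), 360 wide (y), top 54 mm above the table; origin: centre of its underside, z up, front is -x (towards the robot). Lamp button at y = +125 mm. Optical tower at x = 0, y = -75 mm: sample tube, white scale disc, black analyser ring, eyepiece up to 244 mm; pillar behind it (x = 53 to 83 mm, 195 mm high).
- mark_0 (a point): Middle of the broad zero mark on the top of the fixed white scale disc (165 mm across, top 196 mm above the table), 66 mm from the axis, straight to the front. The disc has black marks every 10 degrees from -90 to +90, long ones every 30 (53 to 80 mm from the axis); zero alone is broad. Readings grow clockwise seen from above: from the front towards the button's side.
- mark_30 (a point): Middle of the 30 degree mark (the first long mark clockwise of zero seen from above, on the button's side of zero), on the top of the scale disc, 66 mm from the axis, 196 mm above the table. The lever's rod must lie straight over it.
- axis_point (a point): Point on the analyser's vertical turning axis at the height of the lever's centre line, 206 mm above the table. 
- analyser_ring: The turning part: black knurled ring 94 mm across and 20 mm high on top of the scale disc, with eyepiece and lever. Origin on the axis at the top of the scale disc, 196 mm above the table, z up; the lever points along its -x axis.
- lever_knob (a point): Middle of the black knob at the outer end of the analyser's lever, 114 mm from the axis, 206 mm above the table; moves with the ring. The lever is a level steel rod 5 mm thick pointing straight out; the knob is a cylinder 14 mm thick along it, 98 to 130 mm from the axis, wholly outside the scale disc (edge at 83 mm), open beneath down to console and table.
- analyser (a joint): Reading of the analyser ring and lever in radians: 0 with the lever over the broad zero mark, positive clockwise seen from above (30 degrees = 0.524). It starts between -1.25 and 0.05, turns between stops at -1.66 and 1.66, and stays where it is left; about 1 to 1.5 N at the knob moves it.
- lamp_button_top (a point): Centre of the top of the lamp button: a round white push button 28 mm across in a black housing on the console. Goes straight down, 6 mm travel, springs back; about 5 N presses it fully.
- lamp_button (a joint): Travel of the lamp button in m: 0 up, 0.006 fully pressed. At least 0.0045 switches the lamp.
- flask_l: Bystander: large stoppered volumetric flask, loose, 66 mm across, 190 mm tall; origin at the centre of its underside. Not to be moved.
- flask_s: Bystander: small stoppered volumetric flask, loose, 52 mm across, 155 mm tall; origin at the centre of its underside. Not to be moved.
- vial_a: Bystander: small clear sample vial, black cap, loose, 27 mm across, 58 mm tall; origin at the centre of its underside. Not to be moved.
- vial_b: Bystander: small amber sample vial, loose, 27 mm across, 58 mm tall; origin at the centre of its underside. Not to be moved.
- vial_c: Bystander: larger clear sample vial, white cap, loose, 32 mm across, 66 mm tall; origin at the centre of its underside. Not to be moved.
- beaker: Bystander: empty glass beaker, loose, 68 mm across the rim, 85 mm tall; origin at the centre of its underside. Not to be moved.
- reagent: Bystander: amber reagent jar, loose, 60 mm across, 130 mm tall; origin at the centre of its underside. Not to be moved.

How it is judged:
By the outcome, as a careful person would: the job done as asked, in the order asked, and still so for the second after the job is handed in, with the robot touching nothing.
It also fails if it takes over 48 s, if anything falls off the work surface, if the arm or the gripper's body presses on something with over 40 N, if the wrist force passes 120 N, or if a joint passes its speed limit or range.

## Working session

There is one attempt and no reset: what is moved stays moved. The work goes in short steps, Python scripts to look and compute and a shell command to move; the robot and the scene stay as the last step left them, time stands still between calls to the robot, and variables do not carry over. Pictures are saved under pics/ and viewed, and the job is handed in when it is done.

```bash
ls; mkdir -p pics; cat > h.py <<'E'
from plant import ctrl
import cv2, numpy as np
from scipy.spatial.transform import Rotation as R
def snap(n,f):
    im=ctrl.snapshot(n); cv2.imwrite('pics/'+f+'.png',cv2.cvtColor(im,cv2.COLOR_RGB2BGR)); return im
E
python3 - <<'E'
from h import *
np.set_printoptions(precision=4,suppress=True)
for n in ['scene','side','wrist']:
    snap(n,n+'0'); print(n,ctrl.camera_model(n))
    if n!='wrist':
        for t in ['polarimeter','lever_knob','lamp_button_top','analyser_ring']:
            print(t,ctrl.find_in(n,t)[:2])
print(ctrl.get_obs())
E
```

```text
pics
scene {'fx': 583.4534469226013, 'fy': 583.4534469226013, 'cx': 311.76647592335587, 'cy': 238.82022792600597, 'dist_coeffs': array([0.0538, 0.    , 0.    , 0.    , 0.    ]), 'origin': array([1.0642, 0.584 , 1.1115]), 'orientation': array([-143.5503,   -0.3371,  136.2212])}
polarimeter [{'extent': [194.2, 144.8, 155.0, 187.0], 'confidence': 0.85}, {'extent': [220.1, 142.3, 57.9, 58.7], 'confidence': 0.54}]
lever_knob [{'extent': [220.8, 141.6, 59.0, 59.4], 'confidence': 0.98}, {'extent': [326.8, 310.7, 27.8, 58.5], 'confidence': 0.49}]
lamp_button_top [{'extent': [301.8, 272.4, 12.5, 10.4], 'confidence': 0.72}]
analyser_ring [{'extent': [222.1, 141.9, 56.4, 60.8], 'confidence': 0.92}]
side {'fx': 590.6020357807906, 'fy': 590.6020357807906, 'cx': 320.7173475745475, 'cy': 240.4442915550679, 'dist_coeffs': array([-0.001,  0.   ,  0.   ,  0.   ,  0.   ]), 'origin': array([0.4366, 0.7489, 0.8349]), 'orientation': array([-134.8981,   -0.6602, -169.5482])}
polarimeter [{'extent': [223.7, 127.6, 164.9, 207.8], 'confidence': 0.98}, {'extent': [342.8, 114.7, 10.9, 19.7], 'confidence': 0.6}]
[... 415 characters left out ...]
y([-0.02,  0.  ,  0.  ,  0.  ,  0.  ]), 'hand_eye': array([[ 1.    ,  0.0005, -0.0003, -0.0005],
       [ 0.0005, -0.3008,  0.9537, -0.1591],
       [ 0.0004, -0.9537, -0.3008,  0.0813],
       [ 0.    ,  0.    ,  0.    ,  1.    ]])}
{'clock': 0.55, 'joint_pos': array([-52.191 ,  20.5445,   0.6812,  -0.0012, -70.1347, -16.5035]), 'qvel': array([-0.0045, -0.0412,  0.0807,  0.0369,  0.0117, -0.0682]), 'tau': array([  0.0001, -58.1892,  29.3129,   6.9986,   0.0122,  -0.    ]), 'tool_pos': array([ 0.2452, -0.6289,  0.2266]), 'orientation': array([-90.0017,   0.0016, 111.3051]), 'force': array([-0.0395, -0.0469,  0.4202]), 'moment': array([0.0309, 0.0448, 0.0392]), 'opening': 0.08746675298755177}
```

View pics/scene0.png

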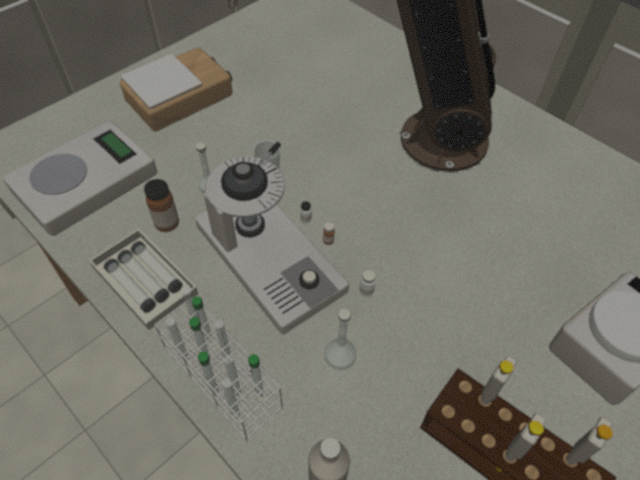

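View pics/side0.png

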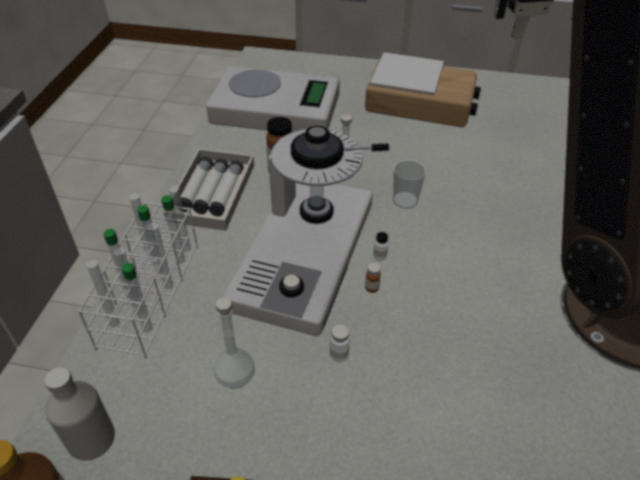

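View pics/wrist0.png

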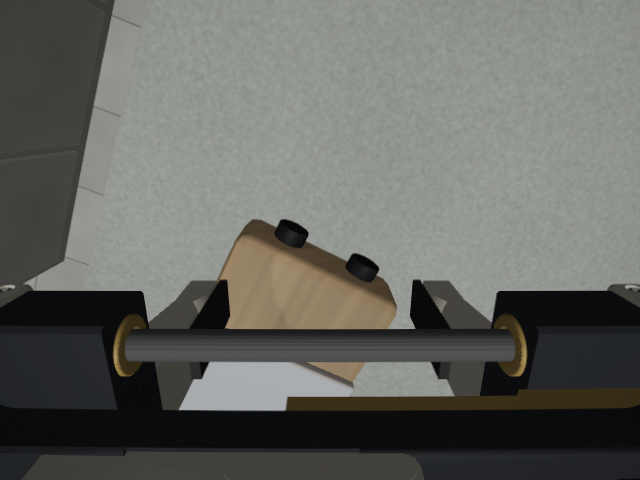

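The scene shows the polarimeter in the middle: knob near (276,147) in scene and (380,147) in side; button near (309,278) and (291,284). I'll zoom in for accurate points.

```bash
python3 - <<'E'
import cv2
for n,(x,y,w,h) in {'scene':(185,125,200,150),'side':(255,105,200,150)}.items():
    im=cv2.imread(f'pics/{n}0.png')[y:y+h,x:x+w]; cv2.imwrite(f'pics/{n}0z.png',cv2.resize(im,None,fx=4,fy=4,interpolation=cv2.INTER_CUBIC))
for n,(x,y,w,h) in {'scene':(185,200,200,150),'side':(215,205,200,150)}.items():
    im=cv2.imread(f'pics/{n}0.png')[y:y+h,x:x+w]; cv2.imwrite(f'pics/{n}0y.png',cv2.resize(im,None,fx=4,fy=4,interpolation=cv2.INTER_CUBIC))
E
```

```text
(no output)
```

View pics/scene0z.png

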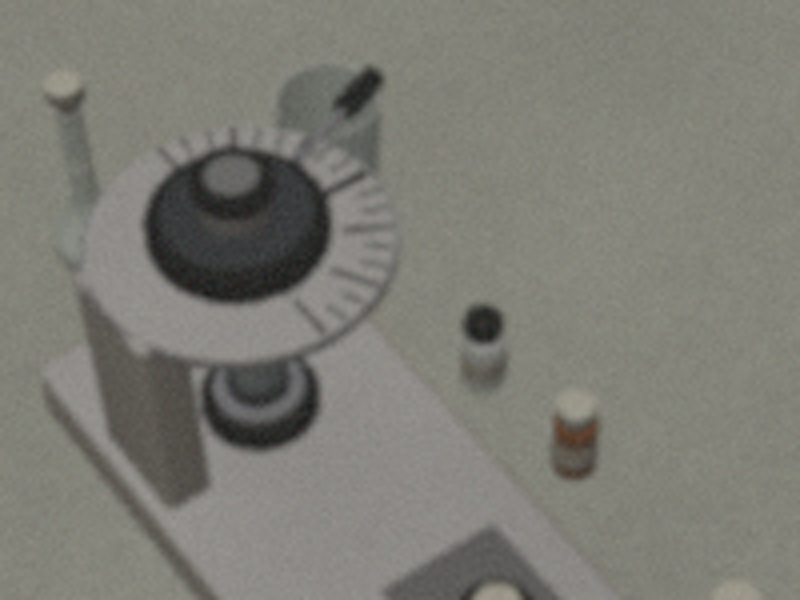

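View pics/side0z.png

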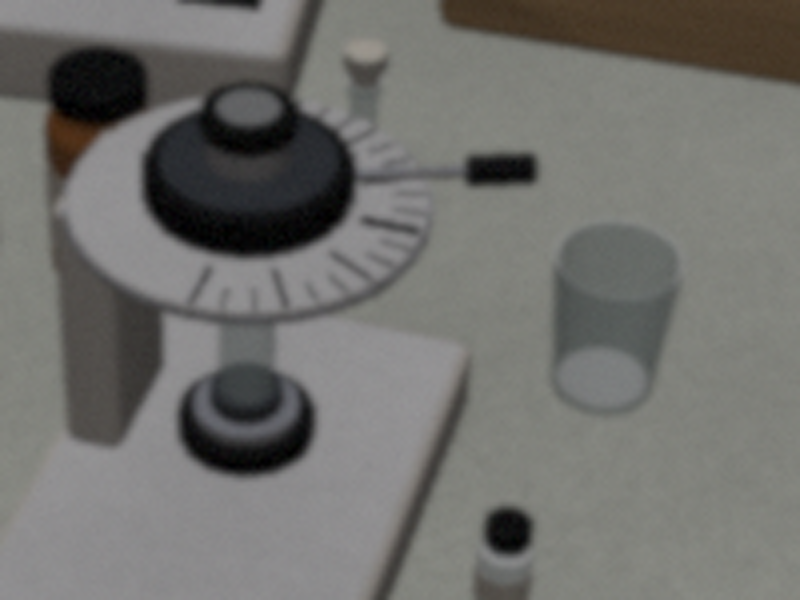

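View pics/scene0y.png

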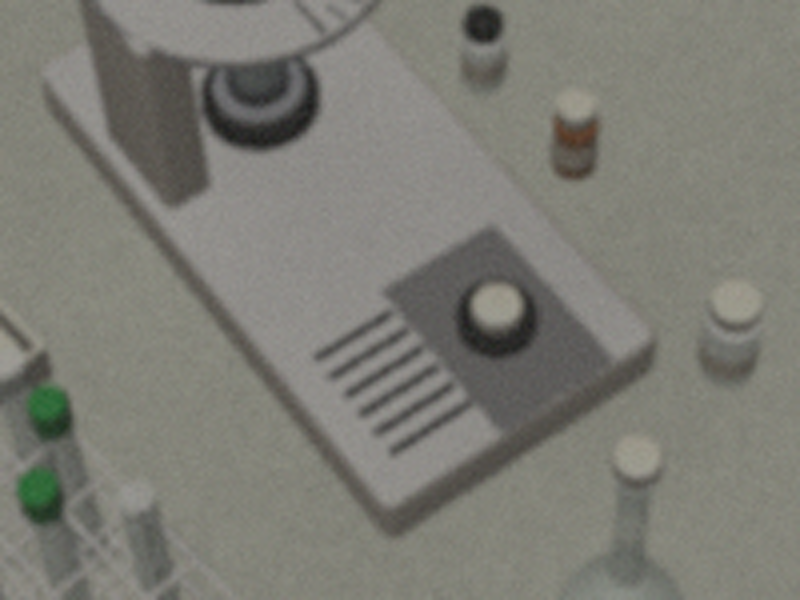

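View pics/side0y.png

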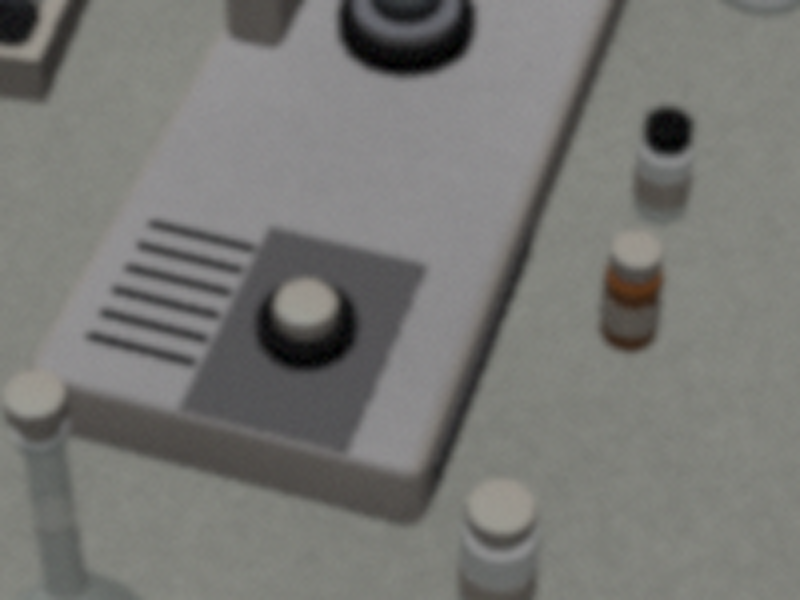

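```bash
cat >> h.py <<'E'
def proj(m,P,T=None):
    K=np.array([[m['fx'],0,m['cx']],[0,m['fy'],m['cy']],[0,0,1]])
    if T is None:
        Rw=R.from_euler('xyz',m['orientation'],degrees=True).as_matrix(); o=m['origin']
    else: Rw,o=T[:3,:3],T[:3,3]
    rv=cv2.Rodrigues(Rw.T)[0]
    return cv2.projectPoints(np.atleast_2d(P).astype(float),rv,-Rw.T@o,K,m['dist_coeffs'])[0][:,0]
def wristT(m,o):
    T=np.eye(4);T[:3,:3]=R.from_euler('xyz',o['orientation'],degrees=True).as_matrix();T[:3,3]=o['tool_pos'];return T@m['hand_eye']
def loc(p,P):  # local->world, p=x,y,yaw
    P=np.atleast_2d(P);c,s=np.cos(p[2]),np.sin(p[2])
    return np.c_[p[0]+c*P[:,0]-s*P[:,1],p[1]+s*P[:,0]+c*P[:,1],P[:,2]]
def pol(r,th,z): # reading th: 0 front (-x), positive toward +y
    return [-r*np.cos(th),-.075+r*np.sin(th),z]
E
cat > fit.py <<'E'
from h import *
from scipy.optimize import least_squares
np.set_printoptions(precision=4,suppress=True)
ms=ctrl.camera_model('scene');md=ctrl.camera_model('side')
o1=(185,125);o2=(255,105);o3=(185,200);o4=(215,205)
d=np.deg2rad
def px(o,u,v): return [o[0]+u/4-.4,o[1]+v/4-.4]
obs_s=[px(o1,345,185),px(o1,368,230),px(o1,355,278),px(o1,312,318),px(o1,360,91),px(o3,497,303)]
obs_d=[px(o2,390,226),px(o2,352,268),px(o2,280,288),px(o2,200,287),px(o2,502,169),px(o4,305,300)]
def pts(q):
    return loc(q,[pol(.066,0,.196),pol(.066,d(30),.196),pol(.066,d(60),.196),pol(.066,d(90),.196),pol(.114,q[3],.206),[q[4],.125,q[5]]])
f=lambda q:np.r_[(proj(ms,pts(q))-obs_s).ravel(),(proj(md,pts(q))-obs_d).ravel()]
r=least_squares(f,[.6,0,0,-.4,0,.07],loss='soft_l1')
q=r.x;print(q,np.rad2deg(q[2:4]));print(r.fun.reshape(-1,2));print(pts(q))
print(loc(q,[[0,-.075,.206],[-.09,.18,.054],[-.09,-.18,.054],[.09,.18,.054],[.09,-.18,.054]]))
for n,m in(('scene',ms),('side',md)):
    im=cv2.imread(f'pics/{n}0.png')
    A=np.linspace(0,2*np.pi,200)
    for P in [loc(q,[pol(.0825,a,.196) for a in A]),loc(q,[[-.09,.18,.054],[-.09,-.18,.054],[.09,-.18,.054],[.09,.18,.054],[-.09,.18,.054]])]:
        cv2.polylines(im,[np.round(proj(m,P)*16).astype(int)],False,(0,0,255),1,cv2.LINE_AA,4)
    x,y=(180,120) if n=='scene' else (215,105)
    cv2.imwrite(f'pics/{n}_ov.png',cv2.resize(im[y:y+220,x:x+200],None,fx=2.7,fy=2.7))
E
python3 fit.py
python3 - <<'E'
from h import *
from scipy.optimize import least_squares
ms=ctrl.camera_model('scene');md=ctrl.camera_model('side')
h={'vial_a':.058,'vial_b':.058,'vial_c':.066,'beaker':.085,'flask_l':.19,'flask_s':.155,'reagent':.13}
for n in h:
  for c,m in(('scene',ms),('side',md)):
    for b in ctrl.find_in(c,n)[:3]:
      e=b['extent'];u=[e[0]+e[2]/2,e[1]+e[3]/2]
      s=least_squares(lambda p:(proj(m,[p[0],p[1],h[n]/2])[0]-u),[.5,0])
      print(n,c,np.round(e),b['confidence'],s.x.round(3))
E
```

```text
[ 0.6035 -0.0247 -0.1325 -0.3999 -0.0202  0.0763] [ -7.5915 -22.9151]
[[ 1.081  -0.6364]
 [ 0.6065 -0.7058]
 [ 0.7548 -0.5228]
 [ 0.5022 -0.6671]
 [ 0.6012 -0.1782]
 [ 0.7777 -0.1626]
 [-0.4697 -0.2399]
 [-1.0623 -0.7911]
 [-0.5294 -0.3512]
 [-0.3393 -0.9426]
 [-0.5812 -0.4129]
 [-0.6221  0.13  ]]
[[ 0.5282 -0.0903  0.196 ]
 [ 0.5413 -0.0588  0.196 ]
 [ 0.5685 -0.038   0.196 ]
 [ 0.6023 -0.0336  0.196 ]
 [ 0.4837 -0.1292  0.206 ]
 [ 0.6     0.1019  0.0763]]
[[ 0.5936 -0.099   0.206 ]
 [ 0.5381  0.1656  0.054 ]
 [ 0.4905 -0.1912  0.054 ]
 [ 0.7165  0.1418  0.054 ]
 [ 0.669  -0.215   0.054 ]]
vial_a scene [358. 270.  15.  29.] 0.7 [0.507 0.179]
vial_a scene [321. 222.  14.  23.] 0.51 [0.468 0.026]
vial_a scene [302. 200.  10.  22.] 0.48 [ 0.458 -0.058]
vial_a side [365. 264.  18.  28.] 0.96 [0.461 0.029]
vial_a side [329. 325.  21.  39.] 0.58 [0.5   0.184]
vial_a side [374. 232.  14.  29.] 0.56 [ 0.457 -0.055]
vial_b scene [358. 270.  15.  29.] 0.7 [0.507 0.179]
vial_b scene [321. 222.  14.  23.] 0.51 [0.468 0.026]
vial_b scene [302. 200.  10.  22.] 0.48 [ 0.458 -0.058]
vial_b side [36
[... 493 characters left out ...]
 33.  50.] 0.69 [ 0.415 -0.233]
flask_l scene [326. 310.  29.  61.] 0.87 [0.668 0.259]
flask_l scene [192. 143.  22.  46.] 0.53 [ 0.579 -0.287]
flask_l side [289. 126.  98.  40.] 0.73 [ 0.579 -0.269]
flask_l side [212. 297.  39.  90.] 0.72 [0.656 0.257]
flask_l side [342. 113.  11.  25.] 0.55 [ 0.57  -0.349]
flask_s scene [326. 310.  29.  61.] 0.87 [0.661 0.254]
flask_s scene [192. 143.  22.  46.] 0.53 [ 0.57  -0.302]
flask_s side [289. 126.  98.  40.] 0.73 [ 0.582 -0.293]
flask_s side [212. 297.  39.  90.] 0.72 [0.661 0.246]
flask_s side [342. 113.  11.  25.] 0.55 [ 0.573 -0.375]
reagent scene [144. 179.  34.  54.] 0.75 [ 0.713 -0.278]
reagent side [267. 117.  24.  37.] 0.81 [ 0.721 -0.324]
```

```bash
cat > d.py <<'E'
from h import *
def delta(p,yaw,o=None):
    o=o or ctrl.get_obs(); Rt=R.from_euler('xyz',o['orientation'],degrees=True)
    d=Rt.inv().apply(np.array(p)-o['tool_pos'])*1000
    cur=np.degrees(np.arctan2(*Rt.as_matrix()[[1,0],0]))
    t=-((yaw-cur+180)%360-180)
    return d.round(1),round(np.radians(t),3)
E
python3 -c "
from d import *
print(delta([.245,-.629,.34],111.3),delta([.6,.102,.34],135),delta([.6,.102,.2],135))"
```

```text
(array([  -0. , -113.4,    0.2]), np.float64(0.0)) (array([ 552. , -113.4, -596.1]), np.float64(-0.414)) (array([ 552. ,   26.6, -596.1]), np.float64(-0.414))
```

View pics/scene_ov.png

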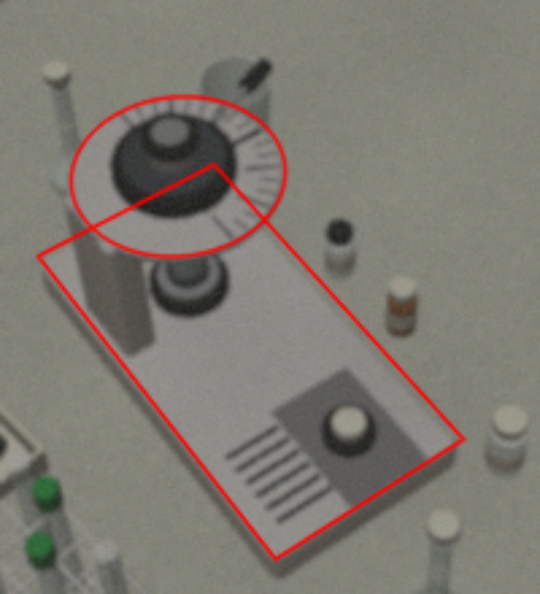

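View pics/side_ov.png

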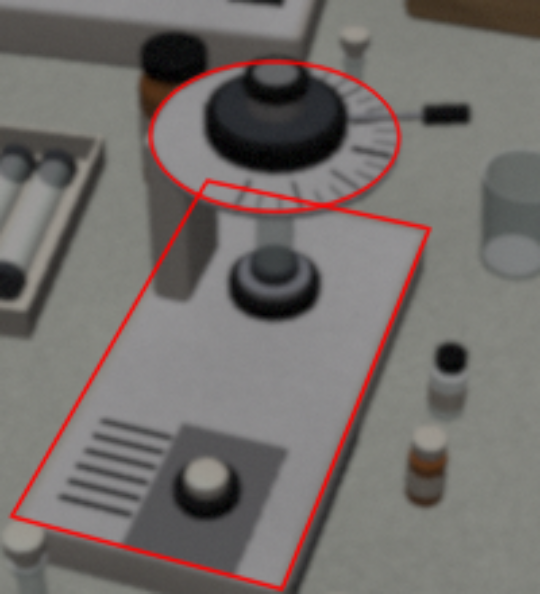

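The overlays line up with the disc edge and console top to within a pixel or two. I'll lift, cross high above the tower with the fingers closing, then stop above the button.

```bash
python3 -m crank '[[[1,0,-60,0,0],[1,0,-114,0,0],[1,552,-114,-596,-0.414],[1,552,-114,-596,-0.414],[1,552,-114,-596,-0.414],[1,552,-114,-596,-0.414],[1,552,-114,-596,-0.414],[1,552,-114,-596,-0.414],[1,552,-114,-596,-0.414],[1,552,-114,-596,-0.414],[1,552,-114,-596,-0.414],[1,552,-114,-596,-0.414]]]'
python3 -c "
from d import *
print(delta([.6,.102,.34],135),delta([.6,.102,.1],135))"
```

```text
clock: 2.75
tool_pos: [0.5186, -0.0645, 0.3411]
orientation: [-90.1, 0.0, 135.0]
force: [1.1, -0.9, 0.5]
opening: 0.0006
(array([  60.1,    1.2, -175.4]), np.float64(0.001)) (array([  60.2,  241.2, -175.1]), np.float64(0.001))
```

```bash
python3 -m crank '[[[1,60,0,-175,0],[1,60,0,-175,0],[1,60,0,-175,0],[1,60,100,-175,0],[1,60,200,-175,0],[1,60,200,-175,0],[1,60,200,-175,0]]]'
python3 - <<'E'
from d import *
o=ctrl.get_obs();print(o['clock'],o['tool_pos'],o['force'],delta([.6,.102,.1],135))
snap('wrist','w1');snap('scene','s1');snap('side','d1')
E
python3 - <<'E'
import cv2,numpy as np
a=cv2.imread('pics/s1.png')[200:350,230:430];b=cv2.imread('pics/d1.png')[190:340,215:415]
cv2.imwrite('pics/sd1.png',np.hstack([cv2.resize(a,None,fx=2,fy=2),cv2.resize(b,None,fx=2,fy=2)]))
E
```

```text
clock: 3.62
tool_pos: [0.5968, 0.0986, 0.1367]
orientation: [-89.6, -0.2, 135.0]
force: [-1.1, -0.3, 0.6]
opening: 0.0001
3.625 [0.59683332 0.09858481 0.13668693] [-1.09754649 -0.33794748  0.55647116] (array([ 0.1, 36.7, -4.9]), np.float64(-0.0))
```

View pics/w1.png

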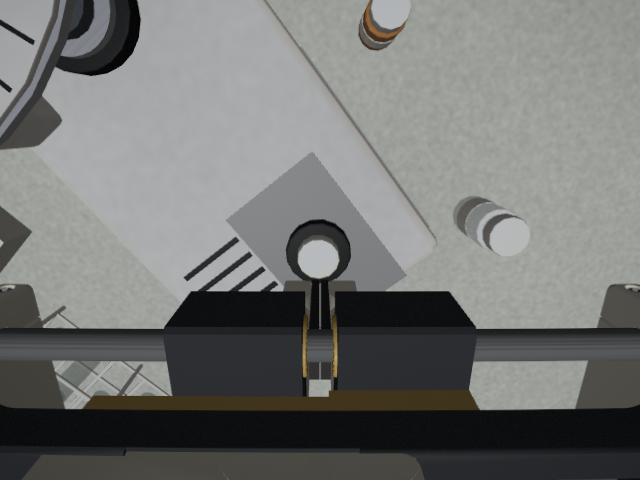

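View pics/sd1.png

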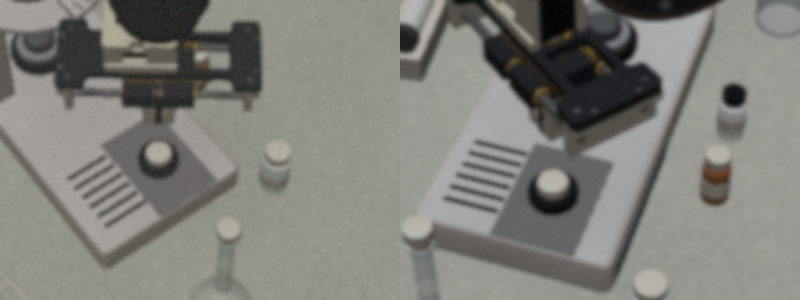

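```bash
python3 - <<'E'
from d import *
m=ctrl.camera_model('wrist');o=ctrl.get_obs();T=wristT(m,o)
print(proj(m,[[.6,.102,.0763],o['tool_pos'],[.6,.102,.054]],T))
# pixel (319,258) at z=.0763
from scipy.optimize import least_squares
for uv in [(319,258)]:
  print(least_squares(lambda p:proj(m,[p[0],p[1],.0763],T)[0]-uv,[.6,.1]).x)
E
```

```text
[[323.75724388 251.61909121]
 [320.95794941 296.5797922 ]
 [323.48088908 240.84123381]]
[0.60538706 0.10297104]
```

```bash
python3 -m crank '[[[1,-1.6,30,-7,0],[1,-1.6,52,-7,0],[1,-1.6,58,-7,0],[1,-1.6,60,-7,0],[1,-1.6,60,-7,0]]]'; python3 -m crank '[[[1,0,3,0,0],[1,0,3,0,0]]]'; python3 -m crank '[[[1,0,3,0,0],[1,0,3,0,0]]]'
```

```text
clock: 4.4
tool_pos: [0.6063, 0.1037, 0.0822]
orientation: [-90.1, 0.1, 135.0]
force: [-0.2, -0.3, -0.2]
opening: 0.0006
clock: 4.65
tool_pos: [0.6054, 0.1034, 0.0777]
orientation: [-90.0, 0.0, 135.0]
force: [-0.4, -0.2, -0.5]
opening: 0.0003
clock: 4.9
tool_pos: [0.6057, 0.1035, 0.0747]
orientation: [-90.0, 0.0, 135.0]
force: [-1.0, 0.4, 3.1]
opening: 0.0004
```

```bash
python3 -m crank '[[[1,0,3,0,0],[1,0,3,0,0]]]'; python3 -m crank '[[[1,0,3,0,0],[1,0,3,0,0]]]'
```

```text
clock: 5.15
tool_pos: [0.6057, 0.1035, 0.0717]
orientation: [-90.0, 0.0, 135.0]
force: [-0.7, 0.0, 4.9]
opening: 0.0006
clock: 5.4
tool_pos: [0.6059, 0.1035, 0.071]
orientation: [-90.1, 0.1, 135.1]
force: [-6.7, -0.4, 21.3]
opening: 0.0004
```

```bash
python3 - <<'E'
from h import *
a=snap('scene','s2')[230:310,260:360];b=snap('side','d2')[240:320,240:340]
cv2.imwrite('pics/sd2.png',cv2.cvtColor(np.hstack([cv2.resize(x,None,fx=4,fy=4) for x in(a,b)]),cv2.COLOR_RGB2BGR))
print(ctrl.get_obs()['force'])
E
```

```text
[-6.93750098 -0.29993275 21.25831671]
```

View pics/sd2.png

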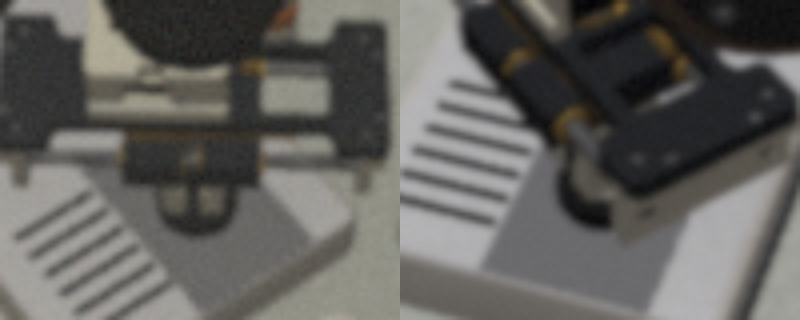

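The tip sits on the button against a hard stop (21 N). I'll back off in small steps to see where contact is lost, which tells me the actual travel.

```bash
python3 -m crank '[[[1,0,-6,0,0],[1,0,-6,0,0]]]'; python3 -m crank '[[[1,0,-1,0,0],[1,0,-1,0,0]]]';python3 -m crank '[[[1,0,-1,0,0],[1,0,-1,0,0]]]';python3 -m crank '[[[1,0,-1,0,0],[1,0,-1,0,0]]]'
```

```text
clock: 5.75
tool_pos: [0.6058, 0.1035, 0.075]
orientation: [-90.1, 0.0, 135.0]
force: [0.8, -0.5, 2.9]
opening: 0.0004
clock: 6.0
tool_pos: [0.6057, 0.1035, 0.0754]
orientation: [-90.0, 0.0, 135.0]
force: [1.4, 0.5, 2.4]
opening: 0.0004
clock: 6.25
tool_pos: [0.6055, 0.1035, 0.0765]
orientation: [-90.0, -0.0, 135.0]
force: [0.7, 0.2, 1.7]
opening: 0.0006
clock: 6.5
tool_pos: [0.605, 0.1033, 0.0773]
orientation: [-90.0, -0.0, 135.0]
force: [1.1, 0.9, 1.8]
opening: 0.0007
```

```bash
python3 -c "
from d import *
print(delta([.486,-.129,.30],105))"
```

```text
(array([ -79.9, -222.5,  248.6]), np.float64(0.524))
```

```bash
python3 -m crank '[[[1,0,-60,0,0],[1,0,-120,0,0],[1,0,-180,0,0],[0,0,-222,0,0],[0,-80,-222,249,0.524],[0,-80,-222,249,0.524],[0,-80,-222,249,0.524],[0,-80,-222,249,0.524],[0,-80,-222,249,0.524],[0,-80,-222,249,0.524],[0,-80,-222,249,0.524]]]'
python3 - <<'E'
from d import *
o=ctrl.get_obs();print(o['tool_pos'],o['orientation'],o['opening'])
snap('wrist','w3')
m=ctrl.camera_model('wrist');T=wristT(m,o)
q=[.6035,-.0247,-.1325]
print(proj(m,loc(q,[pol(.114,-.4,.206),pol(.066,0,.196),pol(.066,np.pi/6,.196),[0,-.075,.244]]),T))
E
```

```text
clock: 7.88
tool_pos: [0.4865, -0.1284, 0.2993]
orientation: [-90.0, -0.0, 105.0]
force: [0.2, -0.6, -0.3]
opening: 0.0439
[ 0.4865103  -0.12844114  0.29926873] [-8.99747010e+01 -1.83625606e-02  1.05037499e+02] 0.04388165086343188
[[320.33736481 233.03030471]
 [352.89251076 293.06421603]
 [385.40718327 316.24379662]
 [321.07328511 399.32291937]]
```

View pics/w3.png

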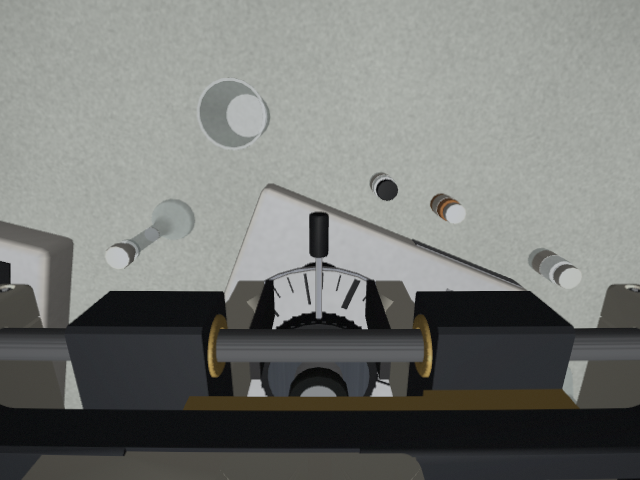

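Predicted and seen positions agree: knob at (318,234) against a predicted (320,233), zero mark at (350,293). I'll descend with the open fingers straddling the knob, outside the disc.

```bash
python3 -m crank '[[[0,0,50,0,0],[0,0,95,0,0],[0,0,107,0,0],[0,0,107,0,0]]]'
cat > arc.py <<'E'
from d import *
import sys
ax=np.array([.594,-.1003]);y0=-7.6
def pose(th,lead=15,op=22):
    w=np.radians(90-th+y0); x=np.array([np.cos(w),np.sin(w)]); out=np.array([-np.sin(w),np.cos(w)])
    p=ax+.114*out+lead/1000*x
    return [p[0],p[1],.192],np.degrees(w)
o=ctrl.get_obs();print(o['tool_pos'],o['force'])
for th in map(float,sys.argv[1:]): print(th,*delta(*pose(th),o))
E
python3 arc.py -23 -20 -16 -12 -8 -4 0 4 8 12 16 20 24 26 28 30
```

```text
clock: 8.43
tool_pos: [0.4866, -0.1288, 0.1927]
orientation: [-89.9, 0.0, 105.1]
force: [-0.4, 0.3, -0.5]
opening: 0.044
[ 0.48655895 -0.12882349  0.1926976 ] [-0.38820443  0.32344925 -0.48713842]
-23.0 [14.   0.7  2.9] -0.006
-20.0 [19.9  0.7  2. ] 0.047
-16.0 [27.7  0.7  0.3] 0.116
-12.0 [35.5  0.7 -1.9] 0.186
-8.0 [43.   0.7 -4.7] 0.256
-4.0 [50.3  0.7 -8. ] 0.326
0.0 [ 57.4   0.7 -11.8] 0.396
4.0 [ 64.2   0.7 -16. ] 0.466
8.0 [ 70.7   0.7 -20.8] 0.535
12.0 [ 76.8   0.6 -25.9] 0.605
16.0 [ 82.5   0.6 -31.5] 0.675
20.0 [ 87.9   0.6 -37.5] 0.745
24.0 [ 92.8   0.6 -43.9] 0.815
26.0 [ 95.1   0.6 -47.1] 0.85
28.0 [ 97.3   0.6 -50.5] 0.884
30.0 [ 99.3   0.6 -54. ] 0.919
```

```bash
python3 -m crank '[[[0,8,0,2,0],[0,14,0,3,0],[0,20,0,2,0.047],[0,28,0,0,0.116],[0,35.5,0,-2,0.186],[0,43,0,-5,0.256],[0,50,0,-8,0.326],[0,57.5,0,-12,0.396],[0,64,0,-16,0.466],[0,71,0,-21,0.535],[0,77,0,-26,0.605],[0,77,0,-26,0.605]]]'
python3 - <<'E'
from d import *
o=ctrl.get_obs();snap('wrist','w4');snap('side','d4')
im=cv2.imread('pics/d4.png')[105:255,255:455];cv2.imwrite('pics/d4z.png',cv2.resize(im,None,fx=3,fy=3))
E
python3 arc.py 12 16 20 24 26 28 30
```

```text
clock: 9.93
tool_pos: [0.4915, -0.0476, 0.1934]
orientation: [-90.1, -0.1, 70.4]
force: [0.1, 0.0, -0.1]
opening: 0.0439
[ 0.49122387 -0.04797339  0.19312072] [ 0.75115731 -0.30732144  0.17086227]
12.0 [ 0.2  1.1 -0.4] 0.001
16.0 [ 8.1  1.1 -1.7] 0.071
20.0 [15.9  1.1 -3.6] 0.14
24.0 [23.6  1.1 -6. ] 0.21
26.0 [27.3  1.1 -7.4] 0.245
28.0 [31.   1.1 -9. ] 0.28
30.0 [ 34.7   1.2 -10.6] 0.315
```

View pics/w4.png

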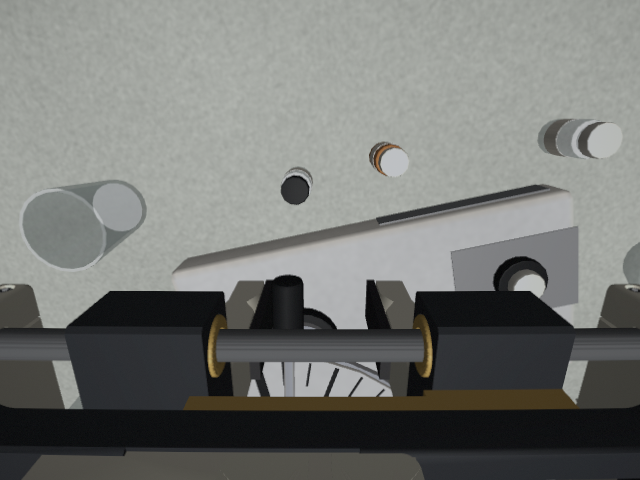

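View pics/d4z.png

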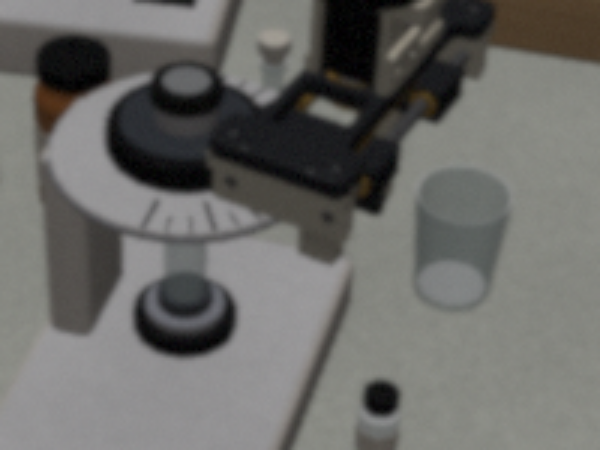

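The knob rides against the rear (left) pad at (288,300) as planned. I'll carry on slowly to about 28°, then back off and lift to look.

```bash
python3 -m crank '[[[0,4,0,-1,0.035],[0,8,0,-2,0.071],[0,12,0,-2.5,0.105],[0,16,0,-3.5,0.14],[0,20,0,-5,0.175],[0,23.5,0,-6,0.21],[0,27,0,-7.5,0.245],[0,29,0,-8,0.262],[0,31,0,-9,0.28],[0,31,0,-9,0.28]]]'
python3 arc.py 28 30
python3 -m crank '[[[0,-10,0,0,0],[0,-10,-50,0,0],[0,-10,-100,0,0],[0,-10,-105,0,0],[0,-10,-105,0,0]]]'
python3 - <<'E'
from d import *
o=ctrl.get_obs();snap('wrist','w5');snap('side','d5');snap('scene','s5')
a=cv2.imread('pics/w5.png')[180:330,220:420];cv2.imwrite('pics/w5z.png',cv2.resize(a,None,fx=4,fy=4,interpolation=cv2.INTER_CUBIC))
print(o['tool_pos'],o['orientation'],o['force'])
E
```

```text
clock: 11.28
tool_pos: [0.5101, -0.022, 0.1926]
orientation: [-90.0, -0.0, 54.3]
force: [-0.9, -1.2, 0.9]
opening: 0.0439
[ 0.51013976 -0.02195748  0.19262484] [-0.85298788 -1.24493553  0.87124927]
28.0 [0.1 0.6 0.2] -0.002
30.0 [ 4.1  0.6 -0.4] 0.033
clock: 11.9
tool_pos: [0.504, -0.0303, 0.2976]
orientation: [-90.0, -0.1, 54.3]
force: [-0.0, -0.7, -1.3]
opening: 0.0437
[ 0.5039881  -0.030262    0.29756628] [-9.00081356e+01 -5.83831304e-02  5.42915819e+01] [-0.02505881 -0.71706813 -1.33659883]
```

View pics/w5z.png

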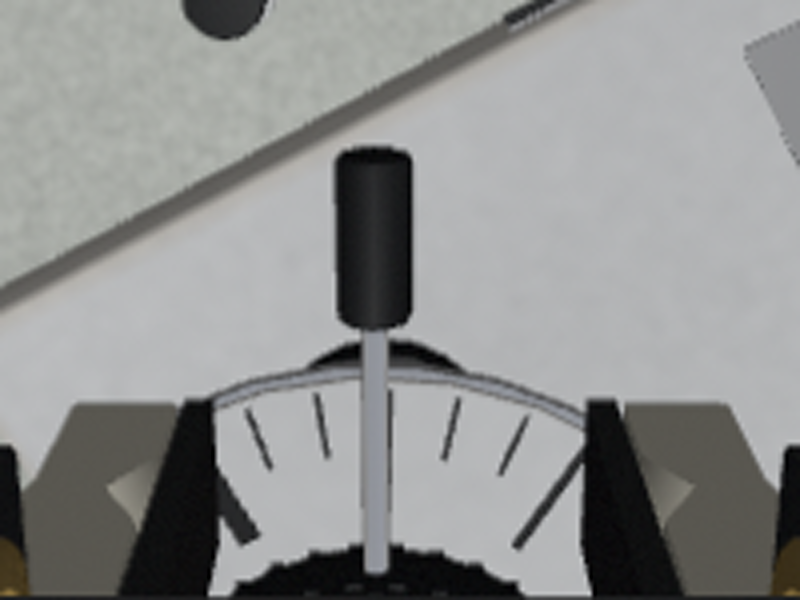

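Zero, 10 and 20 are on the left and 40, 50 and 60 on the right. The rod lies just short of the 30° mark, at about 28.25° judging by tick symmetry. It needs about 1.75° more.

```bash
python3 - <<'E'
import sys; sys.argv=['x']
from arc import *
o=ctrl.get_obs()
print(delta(*pose(27.5,7),o),delta(*pose(28,14),o))
for t in (28.5,29,29.4,29.75,30): print(t,*delta(*pose(t),o))
E
```

```text
[ 0.5035435  -0.0303327   0.29619985] [ 0.21102772 -0.40520365  0.32243592]
(array([  1.9, 104.2,  -0.4]), np.float64(-0.011)) (array([  9.9, 104.2,  -0.4]), np.float64(-0.002))
28.5 [ 11.9 104.2  -0.6] 0.007
29 [ 12.9 104.2  -0.7] 0.016
29.4 [ 13.7 104.2  -0.8] 0.022
29.75 [ 14.4 104.2  -0.9] 0.029
30 [ 14.9 104.2  -1. ] 0.033
```

```bash
python3 -m crank '[[[0,1,50,0,0],[0,1,95,0,0],[0,1,105,0,0],[0,5,105,0,0],[0,9,105,0,0],[0,11,105,-0.5,0.01],[0,12.5,105,-0.7,0.02],[0,13.6,105,-0.9,0.03],[0,13.6,105,-0.9,0.03],[0,13.6,105,-0.9,0.03]]]'
python3 arc.py 30
python3 -m crank '[[[0,-13,0,0,0],[0,-13,-50,0,0],[0,-13,-100,0,0],[0,-13,-105,0,0],[0,-13,-105,0,0]]]'
python3 - <<'E'
from d import *
o=ctrl.get_obs();snap('wrist','w6');snap('side','d6');snap('scene','s6')
a=cv2.imread('pics/w6.png')[180:330,220:420];cv2.imwrite('pics/w6z.png',cv2.resize(a,None,fx=4,fy=4,interpolation=cv2.INTER_CUBIC))
print(o['tool_pos'],o['orientation'],o['force'])
E
```

```text
clock: 13.3
tool_pos: [0.513, -0.0195, 0.1925]
orientation: [-90.0, -0.0, 52.6]
force: [1.6, 1.0, -0.2]
opening: 0.0437
[ 0.51299352 -0.01951537  0.1925409 ] [ 1.59187225  1.02855883 -0.21994477]
30.0 [0.4 0.5 0.5] 0.003
clock: 13.92
tool_pos: [0.5046, -0.0302, 0.2975]
orientation: [-90.0, -0.0, 52.6]
force: [-1.1, -0.3, 0.2]
opening: 0.0441
[ 0.50457048 -0.03022144  0.29748663] [-8.99968532e+01 -4.45946983e-02  5.25529689e+01] [-1.10326474 -0.26019783  0.17144641]
```

View pics/w6z.png

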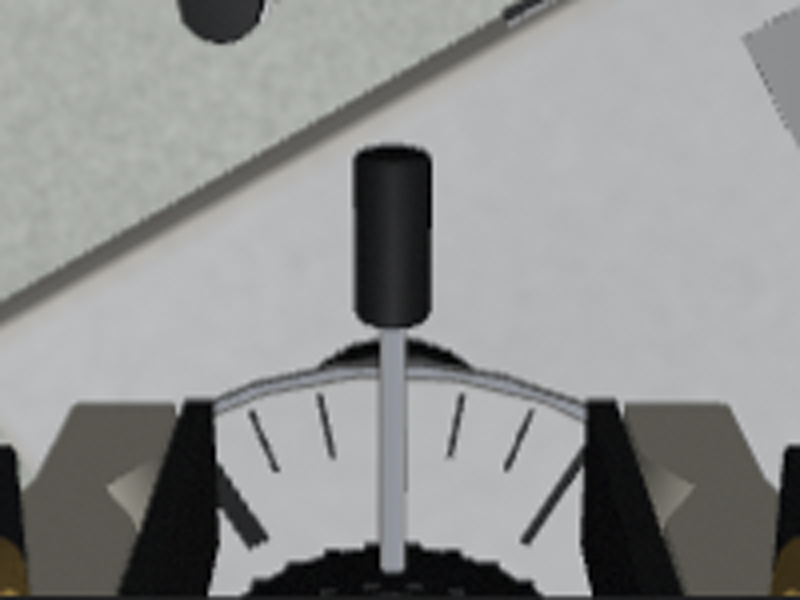

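The rod is now centred between the 20/40 and 10/50 ticks: rod at column 392, tick midpoints at about 391.4, so within 0.3°. I'll move the hand well clear and do the last checks.

```bash
python3 -m crank '[[[0,0,-50,0,0],[0,0,-80,40,0],[0,0,-80,80,0],[0,0,-80,80,0],[0,0,-80,80,0]]]'
python3 - <<'E'
from d import *
for n in('scene','side'):
    snap(n,n+'9')
    for t in ('vial_a','beaker','flask_l','reagent','lamp_button_top'): print(n,t,[(np.round(b['extent']),b['confidence']) for b in ctrl.find_in(n,t)[:3]])
o=ctrl.get_obs();print(o['clock'],o['tool_pos'],o['force'])
a=cv2.imread('pics/scene9.png')[130:380,140:400];b=cv2.imread('pics/side9.png')[110:360,200:460]
cv2.imwrite('pics/f9.png',cv2.resize(np.hstack([a,b]),None,fx=1.5,fy=1.5))
E
```

```text
clock: 14.7
tool_pos: [0.4415, 0.0187, 0.3769]
orientation: [-90.0, 0.1, 52.6]
force: [-0.8, 0.3, 0.6]
opening: 0.0437
scene vial_a [(array([193., 159., 154., 174.]), 0.7), (array([299., 198.,  11.,  25.]), 0.56), (array([359., 272.,  14.,  28.]), 0.55)]
scene beaker [(array([254., 140.,  28.,  24.]), 0.94), (array([196., 157., 151., 176.]), 0.33)]
scene flask_l [(array([195., 144.,  16.,  48.]), 0.71), (array([323., 308.,  31.,  60.]), 0.68)]
scene reagent [(array([143., 178.,  33.,  53.]), 0.6)]
scene lamp_button_top [(array([303., 271.,  13.,  13.]), 0.69)]
side vial_a [(array([365., 267.,  17.,  26.]), 0.84), (array([327., 323.,  24.,  39.]), 0.82), (array([371., 232.,  20.,  30.]), 0.7)]
side beaker [(array([393., 161.,  36.,  48.]), 0.74)]
side flask_l [(array([213., 297.,  39.,  92.]), 0.58), (array([341., 117.,  11.,  20.]), 0.48)]
side reagent []
side lamp_button_top [(array([283., 274.,  17.,  20.]), 0.63)]
15.3 [0.44158656 0.01861717 0.37754873] [-0.43215405 -0.00787445  0.30438878]
```

View pics/f9.png

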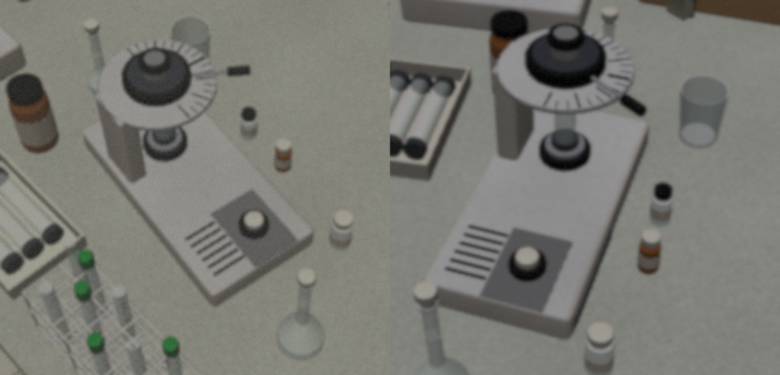

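Everything stands where it was, the button is up, the lever is at the 30° mark and the hand is clear.

```bash
python3 -c "
from plant import ctrl
print(ctrl.close_job())"
```

```text
the job is handed in; nothing more can be done
None
```

I pressed the lamp button fully and let it come up, then pushed the analyser lever round to the 30° mark. The job was handed in at about 15 s.

- **Button:** I pressed it with the closed fingertips until they met a hard stop. The force was about 5 N just before the stop and peaked at 21 N. Travel came to about 6 mm, estimated from the heights where contact began and ended, because there is no direct reading of it. The last pictures show the button up.
- **Lever:** I pushed the knob with the inside of one open finger, first to about 28°. After checking from above, I nudged it the rest of the way. The last wrist picture shows the rod over the 30° mark to within about 0.3°, judged from the 10, 20, 40 and 50 degree ticks beside it.
- **Surroundings:** In the last scene and side pictures the glassware and vials stand where they were at the start. The hand is clear, about 0.13 m above the eyepiece and back towards the robot, with the measured force near zero.
- **Disagreements:** The wrist camera put the button about 5 mm further from the robot than the fixed cameras did. I pressed at the wrist camera's position. In the final pictures the network did not find the reagent jar in the side view, although the jar is visible there. Its top vial hit in the scene view was really the polarimeter.

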